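# Angle the vial rack past the reader post into the bay

### The job

Put the long vial rack away in the reader's loading bay by pushing it along the bench with the fingertips only: push one end, then the other, so that it turns and slips behind the small steel post, and finish with its whole long side flush against the bay's back wall, between the two end walls. Do not lift or tip the rack, leave the other things on the bench where they are, and take the hand away at the end.

Things in the scene. Friction and masses are not known exactly. Their poses are not given: they have to be found in the camera images.
- rack: white plastic vial rack, capped vials fixed in it: a solid-sided block 44 mm (x) by 240 (y, its length) by 40 tall, caps to 54. Loose, about 0.35 kg, slides on the bench. Origin: centre of underside. Starts between robot and bay, within 20 degrees of parallel to the bay, its -y end about level with the post or to the +y side of it
- bay: fixed bay on the bench, no floor, open to its -x (towards the robot). Origin on the bench, mm: back wall face at x = 22 (grey housing behind, 50 tall); end walls 6 thick, 30 tall, inner faces at y = -140 and 140; the -y one reaches forward to x = -103, the +y one only to x = -35. A rack flush on the back wall has its origin at bay x = 0 and its y axis parallel to the bay's y
- post: fixed round steel post 20 mm across, 80 tall, in front of the bay. Origin: centre of its foot, at bay x = -73 and bay y -75 to -55. The 85 mm gap behind it, to the back wall, lets the rack pass; the opening from the post to the +y end wall is shorter than the rack
- jar: clear sample jar with a screw lid, 56 across, 75 tall, stands in front of the bay on the -y side of the post (mm). Loose, to be left alone. Origin: centre of its underside
- tip_box: closed pipette-tip box 85 x 115 x 57, beyond the +y end of the bay (mm). Loose, to be left alone. Origin: centre of its underside
- beaker: empty glass beaker 66 across, 85 tall, beyond the -y end of the bay (mm). Loose, to be left alone. Origin: centre of its underside
- bottle: brown glass bottle 60 across, 120 tall, behind the bay (mm). Loose, to be left alone. Origin: centre of its underside
- label_roll: paper label roll lying flat, 90 across, 40 tall, away to the robot's right (mm). Loose, to be left alone. Origin: centre of its underside
- timer: small bench timer lying flat, 60 x 75 x 22, away to the robot's left (mm). Loose, to be left alone. Origin: centre of its underside

How it is judged:
On the way:
1. the rack stands at a slant with one end slipped in behind the post (angle between the y axis of rack and the y axis of bay, either way round above 0.06 rad and y of rack in the frame of bay below 0.05 m and x of rack in the frame of bay between -0.09 and -0.008 m), for 0.05 s.
At the end, for the whole second after the job is handed in: The rack lies at rest flat on the bench inside the bay: its centre within 6 mm of flush with the back wall, between the end walls, and parallel to the back wall within 0.04 rad (x of rack in the frame of bay between -0.006 and 0.006 m and y of rack in the frame of bay between -0.026 and 0.026 m and angle between the y axis of rack and the y axis of bay, either way round below 0.04 rad and height (world z) of rack below 0.005 m and angle between rack's own z axis and vertical below 0.05 rad and linear speed of rack below 0.01 m/s); the robot touches nothing.
It fails at once if the rack is lifted or tipped (more than 12 mm off the bench or 0.2 rad over) (height (world z) of rack above 0.012 m or angle between rack's own z axis and vertical above 0.2 rad).
It fails at once if another thing on the bench is disturbed (moved more than 20 mm) (distance of any of jar, tip_box, beaker, bottle, label_roll, timer from where it was at the start of the episode above 0.02 m).
It also fails if it takes over 72 s, if anything falls off the work surface, if the arm or the gripper's body presses on something with over 40 N, if the wrist force passes 120 N, or if a joint passes its speed limit or range.

### The arm

A 7-joint arm with a two-finger parallel gripper is mounted at the origin on the work surface. World frame = base frame: x ahead of the robot, y to its left, z up, the work surface at z = 0. Lengths are in m, angles in rad, forces in N, time in s.
With the tool pointing down it reaches from about 0.425 to 0.925 m from the base axis. Payload 6.8 kg.
Tool frame: the origin (TCP) lies at the very end of the fingers, on their centre line; the grasp point (between the pads) lies 19 mm behind it; z points along the fingers, y is the direction in which the jaws open and shut (so a half turn about z gives the same grasp; the last joint's range is limited). The gripper opens to 85 mm and grips with 20 to 120 N. Pads are 22 mm wide; open, the fingers measure 114 mm over their backs; the gripper's body (76 mm by 85 mm) begins 54 mm behind the grasp point. The pads swing forward as they close: fully open they stand 13 mm farther back than shut.
Start: joints at [1.087, 0.477, 0.022, 1.555, -0.011, 1.109, -0.083], TCP at [0.248, -0.628, 0.231] pointing down, gripper open.
Joint ranges: [-2.96, 2.96], [-0.34, 2.1], [-1.41, 1.46], [0.24, 2.44], [-1.37, 4.51], [0.17, 1.92], [-2.96, 2.96]. Speed limits (rad/s): [2.39, 2.39, 3.14, 3.14, 3.14, 3.14, 3.14].

### API

Orientations are given as a unit quaternion [w, x, y, z].
In Python, from cell import bot gives the robot as it stands.
- The arm moves only by the tool move_arm, never from a script. Its argument "increments" is a list of rows, each a list of 3 entries, a list of its own where there are three numbers: the turn, a rotation vector about the tool's x, y, z in rad, then the shift along the tool's x, y, z in m, then the opening in per cent of the stroke, from 0 (shut) to 100 (fully open). In form: [[[wx, wy, wz], [dx, dy, dz], claw], ...]. A call has 1 to 5 rows; each row is the pose to reach, as a shift and turn from the pose commanded when the call began, along the tool's axes at that moment; what a row does not reach only later rows make up. A row lasts 1/12 s, in which the tool goes at most 41.7 mm and 7.16 degrees, less where a joint would pass 70% of its speed; a pose out of reach is approached as far as the arm can. A call with a gripper value outside its range is refused whole. The fingers move at their own pace and stop on an object; "squeeze" is the grip in N (left out, the last holds). Time passes only in rows, so rows that repeat a pose let the fingers close. It gives the time, the measured TCP pose, the force and the opening at its end, in the units of the state.
- bot.read_state(): the state, without advancing time (a new reading comes with each control period).
- bot.snapshot(name): name is "scene" or "top"; returns a dict with "color" (384x512x3 uint8, red, green, blue), "intrinsics" (3x3 intrinsics, pixels), "cam_to_world" (4x4, takes a point from camera to world coordinates). Camera axes: x right, y down, z forward; pixel columns grow to the right and rows downward; lengths in m; the calibration is good to about 2 mm. A picture is of the moment at which its call begins. There is no depth.
- bot.sign_off(): hands the job in, once; it reports no verdict.
The state is a dict: "clock": time; "joint_pos": joint angles; "joint_vel": joint speeds; "joint_efforts": joint torques, N m; "tcp_pos": TCP position; "tcp_rot": TCP orientation; "wrist_force": force on the tool from outside, world axes, zero at the start; "ft_torque": the same for the moment, N m; "grip_width": finger opening in m.
Only numpy, scipy, OpenCV 4.12 (cv2) and the standard library are available. Lean on these libraries where they do the work, as an engineer would, in place of code of your own. Each camera call takes 0.05 s, during which the arm holds its last target.

## Working session

There is one attempt and no reset: what is moved stays moved. The work goes in short steps, Python scripts to look and compute and a tool call to move; the robot and the scene stay as the last step left them, time stands still between calls to the robot, and variables do not carry over. Pictures are saved under pics/ and viewed, and the job is handed in when it is done.

Besides the shell and the picture viewer there is one more tool, called after "Call:" by a JSON object that holds its "op" and its "data". move_arm: Moves the arm, as the interface text tells. Its arguments: {"type":"object","properties":{"increments":{"type":"array"},"squeeze":{"type":"number"}},"required":["increments"]}

```bash
mkdir -p pics; ls
python3 - <<'E'
from cell import bot
import cv2, numpy as np
s=bot.read_state()
for k,v in s.items(): print(k,np.round(v,4))
for n in ("scene","top"):
    d=bot.snapshot(n); cv2.imwrite(f"pics/{n}0.png",d["color"][:,:,::-1])
    print(n,np.round(d["intrinsics"],2).tolist(),np.round(d["cam_to_world"],4).tolist())
E
```

```text
pics
clock 0.0
joint_pos [ 1.0869  0.4778  0.0223  1.5565 -0.0115  1.1093 -0.0831]
joint_vel [-0.0011 -0.0004  0.0006  0.002   0.0021 -0.0011 -0.0002]
joint_efforts [ 5.00000e-04 -5.96450e+01  1.60800e+00 -2.81195e+01  1.25000e-02
  9.20000e-03 -0.00000e+00]
tcp_pos [ 0.2475 -0.6273  0.2303]
tcp_rot [-9.000e-04  9.824e-01  1.868e-01 -2.000e-04]
wrist_force [ 0.3485 -0.155   0.1244]
ft_torque [ 0.0188  0.0261 -0.0417]
grip_width 0.085
scene [[477.7, 0.0, 260.61], [0.0, 477.7, 188.68], [0.0, 0.0, 1.0]] [[-0.0172, 0.7366, -0.6761, 1.5498], [0.9998, 0.0085, -0.0162, 0.0838], [-0.0062, -0.6763, -0.7366, 1.1043], [0.0, 0.0, 0.0, 1.0]]
top [[492.11, 0.0, 253.57], [0.0, 492.11, 189.9], [0.0, 0.0, 1.0]] [[0.0058, -0.9983, 0.0587, 0.5011], [-0.9998, -0.0046, 0.0198, 0.0267], [-0.0195, -0.0588, -0.9981, 1.8493], [0.0, 0.0, 0.0, 1.0]]
```

View pics/scene0.png

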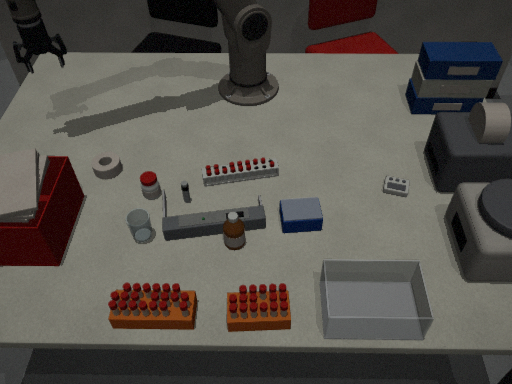

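View pics/top0.png

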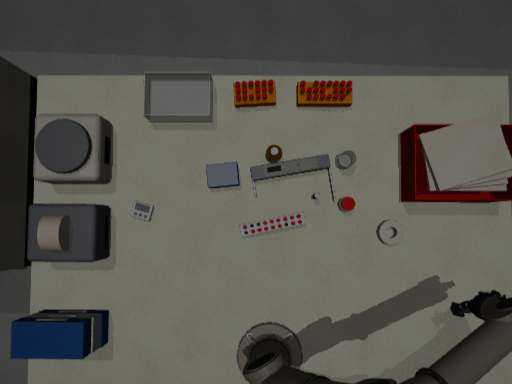

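Run:
```python
import cv2
a=cv2.imread('pics/top0.png'); c=a[40:190,160:360]; cv2.imwrite('pics/top0c.png',cv2.resize(c,None,fx=4,fy=4,interpolation=cv2.INTER_CUBIC))
a=cv2.imread('pics/scene0.png'); c=a[150:350,120:380]; cv2.imwrite('pics/scene0c.png',cv2.resize(c,None,fx=3,fy=3,interpolation=cv2.INTER_CUBIC))
```

```text
(no output)
```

Top view: the rack is around px (272,224), the post at (317,196), the jar at (347,204), the bay housing at (290,167), and the tip box at (223,175).

View pics/top0c.png

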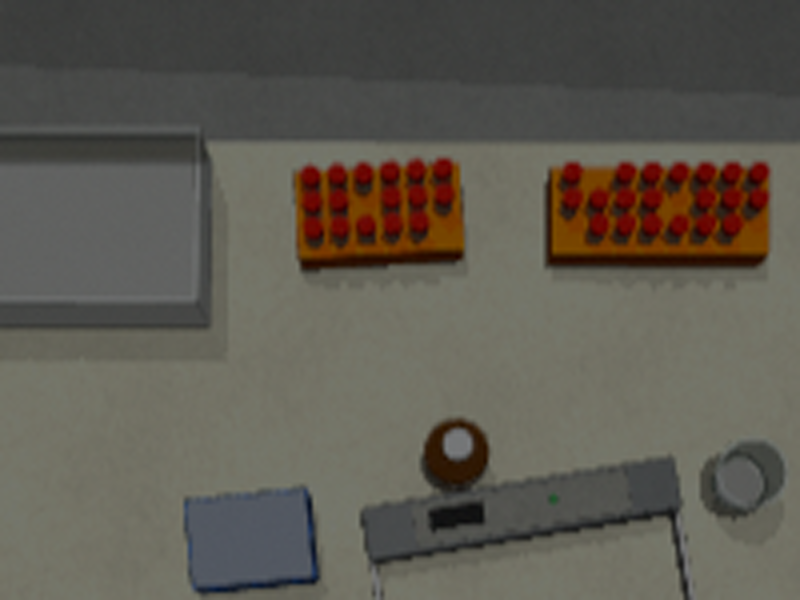

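View pics/scene0c.png

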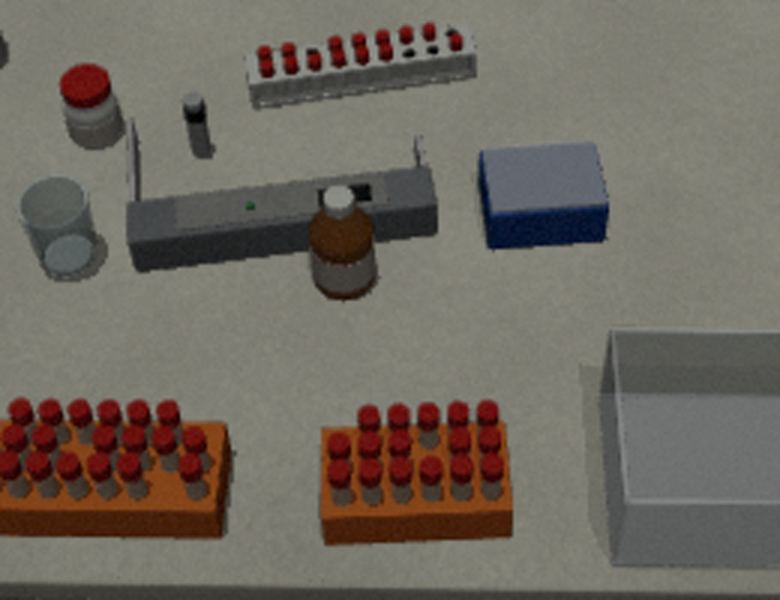

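Run:
```python
import cv2
a=cv2.imread('pics/top0.png'); c=a[145:245,230:362]; c=cv2.convertScaleAbs(c,alpha=1.6); cv2.imwrite('pics/top0d.png',cv2.resize(c,None,fx=6,fy=6,interpolation=cv2.INTER_CUBIC))
```

```text
(no output)
```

View pics/top0d.png

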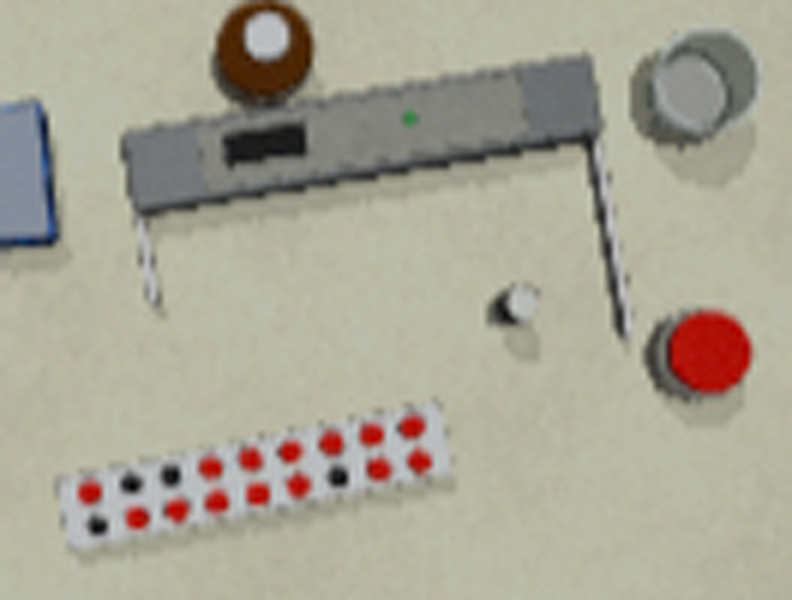

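```bash
cat > h.py <<'E'
import numpy as np, cv2
K={"scene":np.array([[477.7,0,260.61],[0,477.7,188.68],[0,0,1]]),"top":np.array([[492.11,0,253.57],[0,492.11,189.9],[0,0,1]])}
from cell import bot
def snap(n):
    d=bot.snapshot(n); return d["color"][:,:,::-1].copy(),np.array(d["intrinsics"]),np.array(d["cam_to_world"])
def ray(uv,z,K,T):
    d=T[:3,:3]@np.linalg.solve(K,[uv[0],uv[1],1]); o=T[:3,3]; return (o+d*(z-o[2])/d[2])
def proj(P,K,T):
    P=np.atleast_2d(P); c=(P-T[:3,3])@T[:3,:3]; p=c@K.T; return p[:,:2]/p[:,2:]
def toworld(pose,pts):
    x,y,a=pose; p=np.array(pts,float); c,s=np.cos(a),np.sin(a)
    q=p.copy(); q[:,0]=x+c*p[:,0]-s*p[:,1]; q[:,1]=y+s*p[:,0]+c*p[:,1]; return q
E
python3 - <<'E'
from h import *
im,Kt,T=snap("top")
np.save('Kt.npy',Kt);np.save('Tt.npy',T)
f=lambda u,v:((u+.5)/6-.5+230,(v+.5)/6-.5+145)
for n,pts,z in [("housing top",[(122,132),(588,58),(598,133),(137,208)],.05),("endwall tips",[(625,333),(153,300)],.03),("post",[(521,303)],.08),("jar",[(709,353)],.075),("beaker base",[(690,92)],0.0),("rack",[(57,480),(440,403),(452,470),(75,545)],.04),("tipbox",[(40,102),(50,237)],.057),("bottle",[(265,50)],.09)]:
    for p in pts: print(n,np.round(ray(f(*p),z,Kt,T),4))
E
```

```text
housing top [0.6927 0.0764 0.05  ]
housing top [ 0.7392 -0.2083  0.05  ]
housing top [ 0.6932 -0.2143  0.05  ]
housing top [0.6461 0.0669 0.05  ]
endwall tips [ 0.5719 -0.2331  0.03  ]
endwall tips [0.5908 0.0571 0.03  ]
post [ 0.5876 -0.164   0.08  ]
jar [ 0.5584 -0.2768  0.075 ]
beaker base [ 0.7246 -0.2786  0.    ]
rack [0.4797 0.1151 0.04  ]
rack [ 0.5281 -0.1188  0.04  ]
rack [ 0.4873 -0.1261  0.04  ]
rack [0.4402 0.1038 0.04  ]
tipbox [0.7102 0.1264 0.057 ]
tipbox [0.6276 0.1196 0.057 ]
bottle [ 0.7381 -0.0101  0.09  ]
```

```bash
cat >> h.py <<'E'
def rect(x0,x1,y0,y1,z): return [(x0,y0,z),(x1,y0,z),(x1,y1,z),(x0,y1,z)]
def overlay(name,bay,rack,post,out,crop=(230,362,145,245),s=6):
    im,Kc,T=snap(name)
    u0,u1,v0,v1=crop
    c=cv2.resize(cv2.convertScaleAbs(im[v0:v1,u0:u1],alpha=1.6),None,fx=s,fy=s,interpolation=cv2.INTER_CUBIC)
    def dr(P,col,closed=True):
        p=(proj(P,Kc,T)+.5-np.array([u0,v0]))*s-.5
        cv2.polylines(c,[np.round(p).astype(int)],closed,col,1)
    if bay is not None:
        dr(toworld(bay,[(22,-146,50),(22,146,50)])*[1,1,1] if 0 else toworld(bay,np.array([(22,-146,50),(22,146,50)])/1e3),(0,255,0),False)
        dr(toworld(bay,np.array([(22,-146,0),(22,146,0)])/1e3),(0,255,255),False)
        dr(toworld(bay,np.array([(22,-140,30),(-103,-140,30),(-103,-146,30),(22,-146,30)])/1e3),(0,255,0))
        dr(toworld(bay,np.array([(22,140,30),(-35,140,30),(-35,146,30),(22,146,30)])/1e3),(0,255,0))
    if rack is not None:
        dr(toworld(rack,np.array(rect(-22,22,-120,120,40))/1e3),(255,0,255))
        dr(toworld(rack,np.array(rect(-22,22,-120,120,0))/1e3),(255,128,0))
    if post is not None:
        for z in (0,.08):
            a=np.linspace(0,2*np.pi,24); dr(np.c_[post[0]+.01*np.cos(a),post[1]+.01*np.sin(a),0*a+z],(255,0,0))
    cv2.imwrite(out,c)
def rel(p,bay):
    d=np.array(p[:2])-bay[:2]; c,s=np.cos(bay[2]),np.sin(bay[2]); return np.array([c*d[0]+s*d[1],-s*d[0]+c*d[1],(p[2] if len(p)>2 else 0)-bay[2]])
E
python3 - <<'E'
from h import *
bay=(.648,-.0773,.166);rack=(.4838,-.0065,.204);post=(.5876,-.164)
overlay("top",bay,rack,post,"pics/ov1.png")
overlay("scene",bay,rack,post,"pics/ov1s.png",(120,330,140,250),3.8)
print(rel(rack,bay),rel(post,bay))
E
```

```text
[-0.15024395  0.09695894  0.038     ] [-0.07389591 -0.07552777 -0.166     ]
```

View pics/ov1.png

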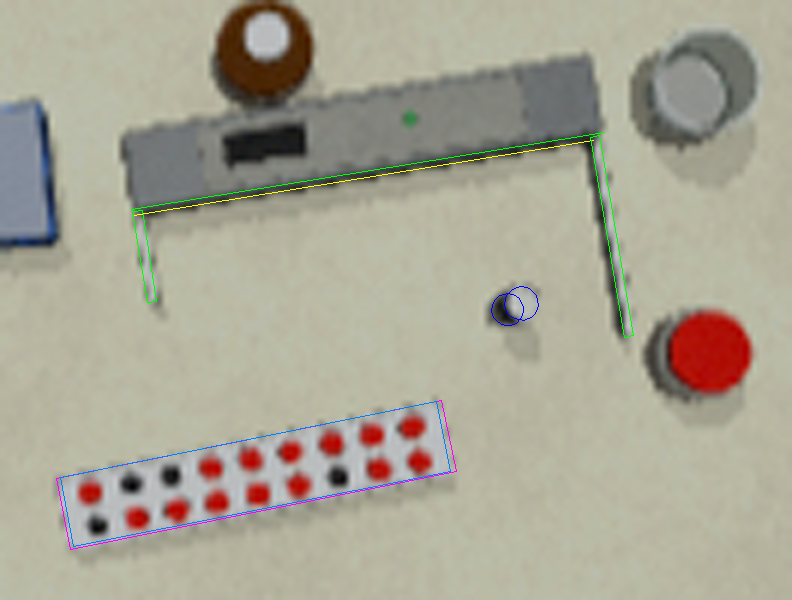

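View pics/ov1s.png

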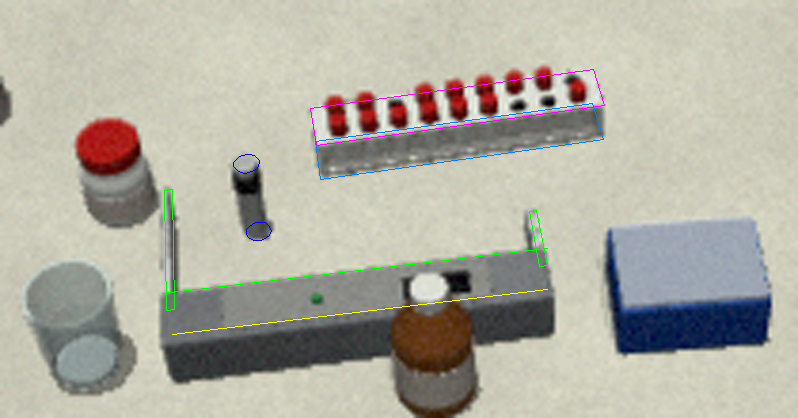

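```bash
cat >> h.py <<'E'
from scipy.spatial.transform import Rotation as Ro
def inc(x,y,z,yaw,cmd=None):
    """yaw = angle of tool x in world; tool pointing down"""
    s=bot.read_state(); q=s["tcp_rot"]; R=Ro.from_quat([q[1],q[2],q[3],q[0]]); p=np.array(s["tcp_pos"])
    Rt=Ro.from_matrix(np.array([[np.cos(yaw),np.sin(yaw),0],[np.sin(yaw),-np.cos(yaw),0],[0,0,-1]]))
    rv=(R.inv()*Rt).as_rotvec(); d=R.inv().apply(np.array([x,y,z])-p)
    xa=R.apply([1,0,0])
    print("t",round(s["clock"],2),"tcp",np.round(p,4),"yaw",round(np.arctan2(xa[1],xa[0]),4),"F",np.round(s["wrist_force"],1),"w",s["grip_width"]); print("turn",np.round(rv,4),"shift",np.round(d,4))
E
python3 -c "
from h import *
inc(.443,-.03,.15,.204)"
```

```text
t 0.25 tcp [ 0.2476 -0.6277  0.2309] yaw 0.3758 F [ 0.2  0.2 -0.6] w 0.08518116397975421
turn [-0.0008  0.0002  0.1718] shift [ 0.4011 -0.4842  0.0812]
```

Call:
{"op": "move_arm", "data": {"increments": [[[0,0,0.17],[0.4011,-0.4842,0.05],100],[[0,0,0.17],[0.4011,-0.4842,0.05],100],[[0,0,0.17],[0.4011,-0.4842,0.05],100],[[0,0,0.17],[0.4011,-0.4842,0.05],100],[[0,0,0.17],[0.4011,-0.4842,0.05],100]]}}

```text
clock: 0.67
tcp_pos: [0.3125, -0.4286, 0.2146]
tcp_rot: [0.0, 0.995, 0.103, 0.0]
wrist_force: [1.3, -0.2, 0.1]
grip_width: 0.0855
```

```bash
python3 -c "
from h import *
inc(.443,-.03,.15,.204)"
```

```text
t 0.67 tcp [ 0.3125 -0.4286  0.2146] yaw 0.2055 F [ 1.3 -0.2  0.1] w 0.08553073680184116
turn [ 0.0001 -0.0001  0.0015] shift [ 0.2091 -0.3636  0.0646]
```

Call:
{"op": "move_arm", "data": {"increments": [[[0,0,0],[0.209,-0.364,0.06],100],[[0,0,0],[0.209,-0.364,0.06],100],[[0,0,0],[0.209,-0.364,0.06],100],[[0,0,0],[0.209,-0.364,0.06],100],[[0,0,0],[0.209,-0.364,0.06],100]]}}

```text
clock: 1.08
tcp_pos: [0.3765, -0.2326, 0.1853]
tcp_rot: [0.0, 0.995, 0.103, 0.0]
wrist_force: [0.7, 0.1, 0.1]
grip_width: 0.0856
```

```bash
python3 -c "
from h import *
inc(.443,-.03,.15,.204)"
```

```text
t 1.08 tcp [ 0.3765 -0.2326  0.1853] yaw 0.2055 F [0.7 0.1 0.1] w 0.08558647058393784
turn [ 0.0006 -0.0006  0.0015] shift [ 0.1065 -0.1848  0.0353]
```

Call:
{"op": "move_arm", "data": {"increments": [[[0,0,0],[0.1065,-0.185,0.035],100],[[0,0,0],[0.1065,-0.185,0.035],100],[[0,0,0],[0.1065,-0.185,0.035],100],[[0,0,0],[0.1065,-0.185,0.035],100],[[0,0,0],[0.1065,-0.185,0.035],100]]}}

```text
clock: 1.5
tcp_pos: [0.4406, -0.0372, 0.1516]
tcp_rot: [0.0, 0.995, 0.103, 0.0]
wrist_force: [0.5, -1.5, 0.1]
grip_width: 0.0852
```

```bash
python3 -c "
from h import *
inc(.443,-.03,.006,.204)"
```

```text
t 1.5 tcp [ 0.4406 -0.0372  0.1516] yaw 0.2054 F [ 0.5 -1.5  0.1] w 0.08524640939943194
turn [ 0.0004 -0.0009  0.0014] shift [ 0.0037 -0.0066  0.1456]
```

Call:
{"op": "move_arm", "data": {"increments": [[[0,0,0],[0.003,-0.006,0.04],100],[[0,0,0],[0.003,-0.006,0.08],100],[[0,0,0],[0.003,-0.006,0.115],100],[[0,0,0],[0.003,-0.006,0.138],100],[[0,0,0],[0.003,-0.006,0.143],100]]}}

```text
clock: 1.92
tcp_pos: [0.4394, -0.0324, 0.0054]
tcp_rot: [-0.0, 0.995, 0.103, -0.003]
wrist_force: [-0.0, 0.4, 0.8]
grip_width: 0.0852
```

Run:
```python
from h import *
bay=(.648,-.0773,.166);rack=(.4838,-.0065,.204);post=(.5876,-.164)
inc(.443,-.03,.006,.204)
overlay("top",bay,rack,post,"pics/ov2.png")
overlay("scene",bay,rack,post,"pics/ov2s.png",(120,330,110,250),3.8)
```

```text
t 1.92 tcp [ 0.4394 -0.0324  0.0054] yaw 0.2065 F [-0.   0.4  0.8] w 0.08523486269591272
turn [-0.0014  0.0059  0.0025] shift [ 0.004  -0.0016 -0.0006]
```

View pics/ov2.png

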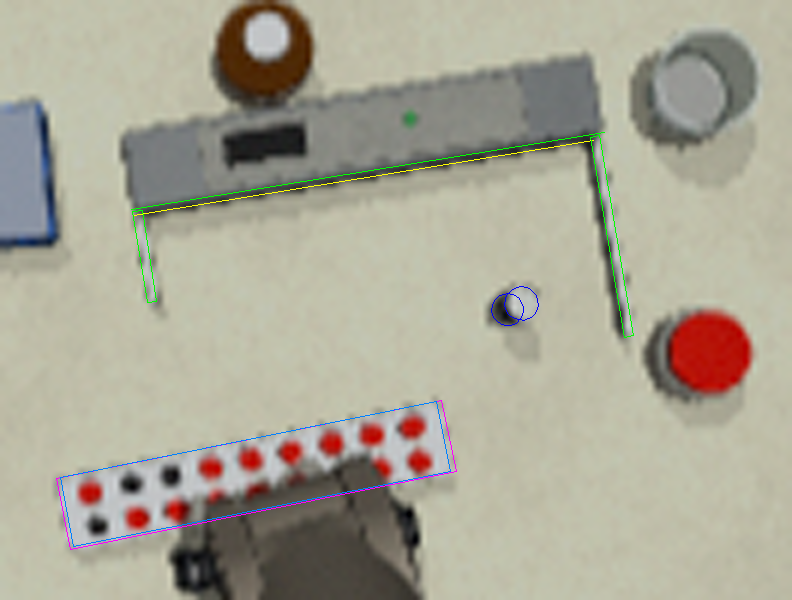

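View pics/ov2s.png

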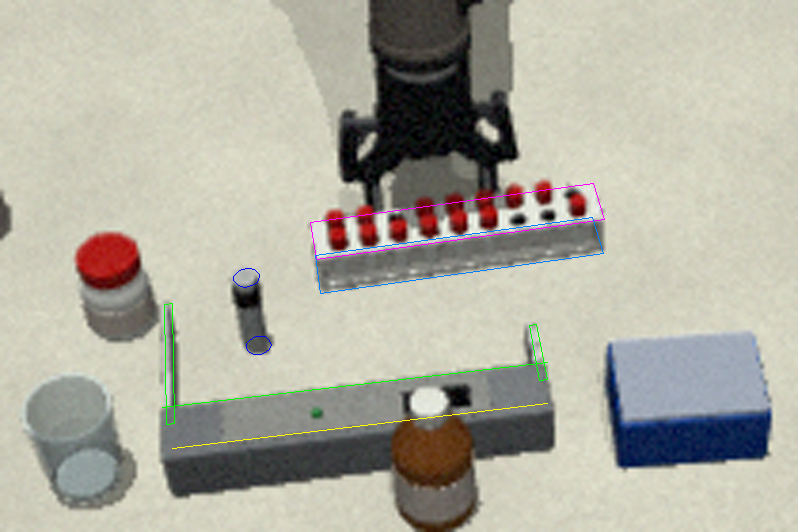

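Call:
{"op": "move_arm", "data": {"increments": [[[0,0,0],[0.008,0,0],100],[[0,0,0],[0.016,0,0],100],[[0,0,-0.02],[0.024,0,0],100],[[0,0,-0.045],[0.032,0,0],100],[[0,0,-0.07],[0.04,0,0],100]]}}

```text
clock: 2.43
tcp_pos: [0.4822, -0.0246, 0.0095]
tcp_rot: [0.0, 0.99, 0.138, 0.0]
wrist_force: [-3.7, -0.7, 2.2]
grip_width: 0.0854
```

Run:
```python
from h import *
bay=(.648,-.0773,.166);rack=(.4838,-.0065,.204);post=(.5876,-.164)
inc(.544,-.008,.008,.466)
overlay("top",bay,rack,post,"pics/ov3.png")
```

```text
t 2.43 tcp [ 0.4822 -0.0246  0.0095] yaw 0.2779 F [-3.7 -0.7  2.2] w 0.08543725863104283
turn [ 0.0008 -0.0005 -0.1881] shift [0.064  0.0009 0.0015]
```

View pics/ov3.png

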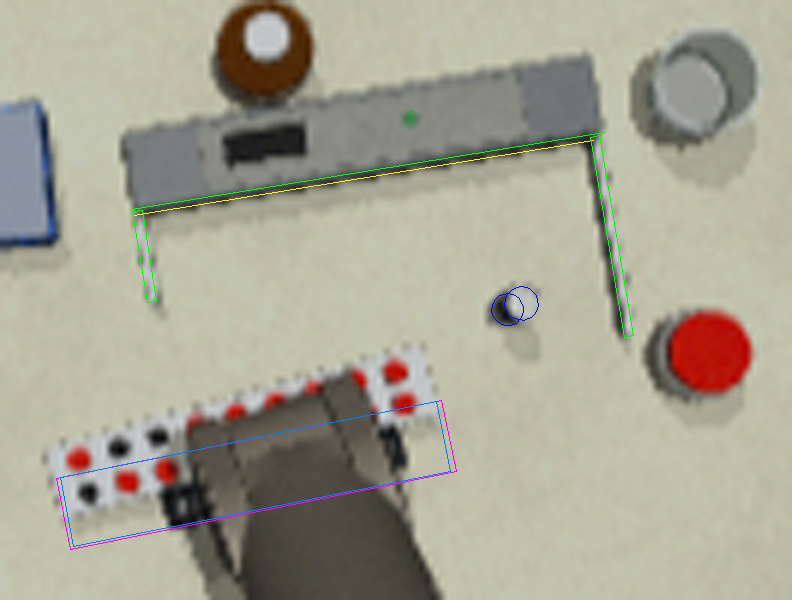

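Call:
{"op": "move_arm", "data": {"increments": [[[0,0,-0.025],[0.008,0,0],100],[[0,0,-0.05],[0.016,0,0],100],[[0,0,-0.075],[0.024,0,0],100],[[0,0,-0.1],[0.032,0,0],100],[[0,0,-0.125],[0.04,0,0],100]]}}

```text
clock: 2.9
tcp_pos: [0.5203, -0.0133, 0.0086]
tcp_rot: [0.0, 0.98, 0.2, -0.0]
wrist_force: [-4.4, -1.8, 2.8]
grip_width: 0.0856
```

Run:
```python
from h import *
bay=(.648,-.0773,.166);post=(.5876,-.164)
inc(.544,-.008,.008,.466)
yaw=.403
overlay("top",bay,None,post,"pics/ov4.png")
```

```text
t 2.9 tcp [ 0.5203 -0.0133  0.0086] yaw 0.4033 F [-4.4 -1.8  2.8] w 0.0855506934341157
turn [-0.      0.0003 -0.0627] shift [0.0239 0.0044 0.0006]
```

View pics/ov4.png

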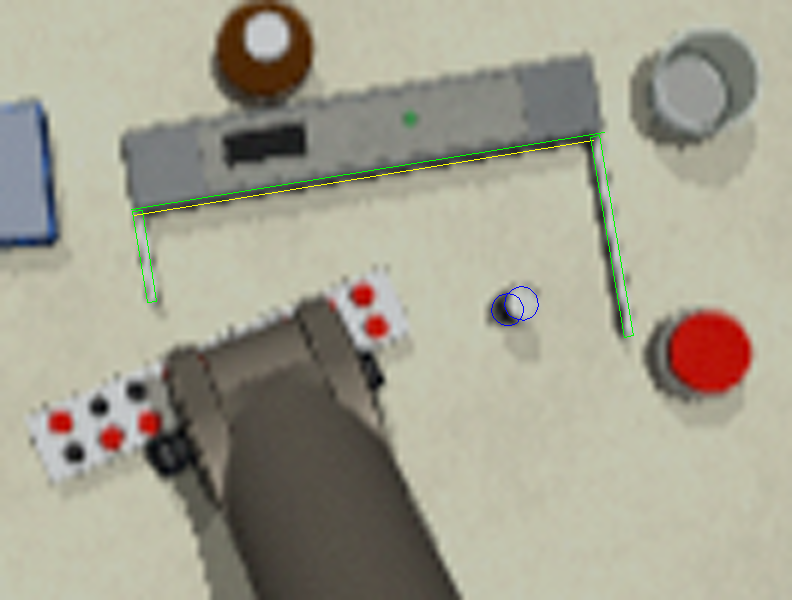

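```bash
cat >> h.py <<'E'
BAY=(.648,-.0773,.166);POST=(.5876,-.164)
from scipy.optimize import least_squares
def rackfit(pts,crop=(230,145),s=6,z=.04):
    """pts: crop px of corners dict keys: 'nf'(-y end,+x side),'nb'(-y,-x side),'pf','pb'"""
    Kt=np.load('Kt.npy');T=np.load('Tt.npy')
    L={'nf':(.022,-.12,0),'nb':(-.022,-.12,0),'pf':(.022,.12,0),'pb':(-.022,.12,0)}
    ks=list(pts); W=np.array([ray(((pts[k][0]+.5)/s-.5+crop[0],(pts[k][1]+.5)/s-.5+crop[1]),z,Kt,T)[:2] for k in ks])
    f=lambda p:(toworld(p,[L[k] for k in ks])[:,:2]-W).ravel()
    r=least_squares(f,[.55,0,.4]); print("rack world",np.round(r.x,4),"bay",np.round(rel(r.x,BAY),4),"res",np.round(r.fun,4)); return r.x
E
python3 - <<'E'
from h import *
r=rackfit({'pf':(28,415),'nf':(385,268),'nb':(410,340),'pb':(55,483)})
overlay("top",BAY,r,POST,"pics/ov5.png")
t=np.array([.520,-.013,.403]); print(rel(t,r))
print(rel(r,(.6125,-.083,.466)))
E
```

```text
rack world [0.5436 0.016  0.3909] bay [-0.0875  0.1092  0.2249] res [-0.0011  0.0021 -0.0009 -0.0015  0.0025 -0.0029 -0.0004  0.0022]
[-0.03286062 -0.01778739  0.01212157]
[-0.01708193  0.11936886 -0.07512157]
```

View pics/ov5.png

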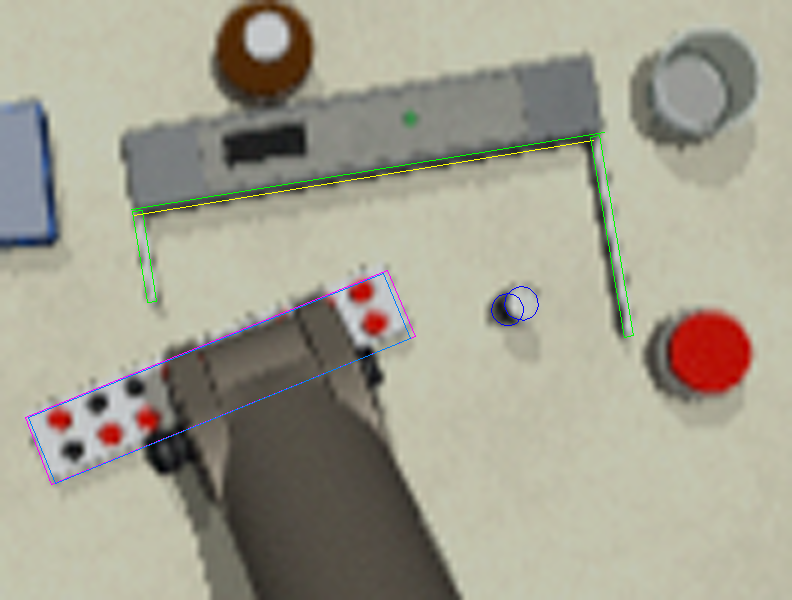

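Call:
{"op": "move_arm", "data": {"increments": [[[0,0,-0.022],[0.006,0,0],100],[[0,0,-0.044],[0.012,0,0],100],[[0,0,-0.066],[0.018,0,0],100],[[0,0,-0.066],[0.018,0,0],100],[[0,0,-0.066],[0.0,0,0],100]]}}

```text
clock: 3.42
tcp_pos: [0.524, -0.011, 0.0093]
tcp_rot: [-0.001, 0.973, 0.232, 0.003]
wrist_force: [-0.1, -0.5, 0.3]
grip_width: 0.0852
```

Run:
```python
from h import *
inc(.544,-.008,.15,.466)
overlay("top",BAY,None,POST,"pics/ov6.png")
```

```text
t 3.42 tcp [ 0.524  -0.011   0.0093] yaw 0.4692 F [-0.1 -0.5  0.3] w 0.08523098780706283
turn [ 0.0003 -0.0067  0.0032] shift [ 0.0201  0.0064 -0.1406]
```

View pics/ov6.png

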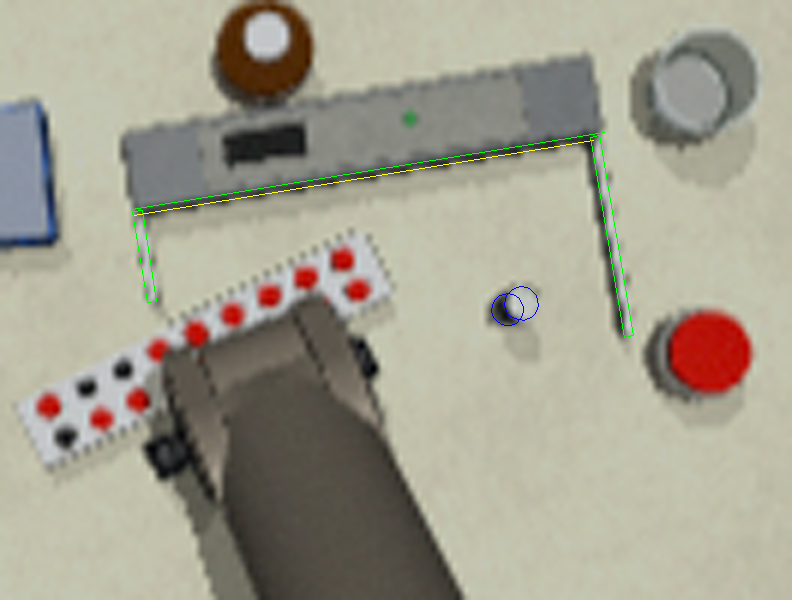

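Run:
```python
from h import *
r=rackfit({'pf':(16,405),'nf':(366,230),'nb':(396,294),'pb':(48,470)})
r=np.array([r[0],r[1],.466])
print(rel(r,(.6125,-.083,.466)))
# end push tcp: partly open fingers, tool y along rack x ; tcp at rack y = .12+.011 (+standoff)
for st in (.025,0.0):
    print(toworld(r,[(0,.12+.011+st,0)]))
```

```text
rack world [0.56   0.024  0.4705] bay [-0.0701  0.1144  0.3045] res [-0.0003  0.0003  0.0001  0.0005  0.0001 -0.0011  0.0001  0.0003]
[0.00112924 0.11916484 0.        ]
[[0.48987276 0.16333214 0.        ]]
[[0.50110567 0.14099783 0.        ]]
```

Run:
```python
from h import *
s=bot.read_state(); print(np.round(s["joint_pos"],3))
inc(.49,.163,.15,.466-np.pi/2)
inc(.49,.163,.15,.466+np.pi/2)
```

```text
[ 0.149  0.57  -0.302  2.064  0.312  0.552 -1.48 ]
t 3.47 tcp [ 0.5175 -0.0142  0.0083] yaw 0.467 F [-5.1 -2.  -1.5] w 0.08537606074141868
turn [8.0000e-04 1.3000e-03 1.5718e+00] shift [ 0.055  -0.1707 -0.1417]
t 3.47 tcp [ 0.5175 -0.0142  0.0083] yaw 0.467 F [-5.1 -2.  -1.5] w 0.08537606074141868
turn [-1.3000e-03  8.0000e-04 -1.5698e+00] shift [ 0.055  -0.1707 -0.1417]
```

Call:
{"op": "move_arm", "data": {"increments": [[[0,0,0],[-0.008,0,-0.03],100],[[0,0,0],[-0.008,0,-0.07],100],[[0,0,0],[-0.008,-0.01,-0.11],100],[[0,0,0.12],[-0.008,-0.03,-0.13],50],[[0,0,0.24],[0,-0.06,-0.14],14]]}}

```text
clock: 3.88
tcp_pos: [0.4946, 0.0383, 0.1521]
tcp_rot: [0.0, 0.994, 0.108, 0.003]
wrist_force: [0.4, 1.3, -0.8]
grip_width: 0.0639
```

Run:
```python
from h import *
inc(.49,.163,.14,.466-np.pi/2)
```

```text
t 3.88 tcp [0.4946 0.0383 0.1521] yaw 0.216 F [ 0.4  1.3 -0.8] w 0.06389290694209168
turn [-0.0024 -0.006   1.3208] shift [ 0.0222 -0.1228  0.0121]
```

Call:
{"op": "move_arm", "data": {"increments": [[[0,0,1.32],[0.022,-0.123,0.012],14],[[0,0,1.32],[0.022,-0.123,0.012],14],[[0,0,1.32],[0.022,-0.123,0.012],14],[[0,0,1.32],[0.022,-0.123,0.012],14],[[0,0,1.32],[0.022,-0.123,0.012],14]]}}

```text
clock: 4.3
tcp_pos: [0.4858, 0.1708, 0.1368]
tcp_rot: [-0.002, 0.984, -0.176, 0.0]
wrist_force: [-0.7, -0.3, -0.8]
grip_width: 0.0116
```

Run:
```python
from h import *
inc(.49,.163,.14,.466-np.pi/2)
```

```text
t 4.3 tcp [0.4858 0.1708 0.1368] yaw -0.3544 F [-0.7 -0.3 -0.8] w 0.0115982513682913
turn [-0.0031  0.0016  0.7504] shift [ 0.0067  0.0058 -0.0032]
```

Call:
{"op": "move_arm", "data": {"increments": [[[0,0,0.75],[0.006,0.006,-0.003],14],[[0,0,0.75],[0.006,0.006,-0.003],14],[[0,0,0.75],[0.006,0.006,-0.003],14],[[0,0,0.75],[0.006,0.006,-0.003],14],[[0,0,0.75],[0.006,0.006,-0.003],14]]}}

```text
clock: 4.72
tcp_pos: [0.4897, 0.157, 0.1389]
tcp_rot: [-0.0, 0.889, -0.458, -0.001]
wrist_force: [0.9, -0.0, -0.7]
grip_width: 0.0122
```

Run:
```python
from h import *
overlay("top",BAY,(.560,.024,.468),POST,"pics/ov7.png")
inc(.49,.163,.012,.466-np.pi/2)
```

```text
t 4.77 tcp [0.4903 0.1565 0.139 ] yaw -0.9549 F [ 0.4 -0.8  0.1] w 0.01177670829170145
turn [ 0.0015 -0.0012  0.1499] shift [-0.0057 -0.0037  0.127 ]
```

View pics/ov7.png

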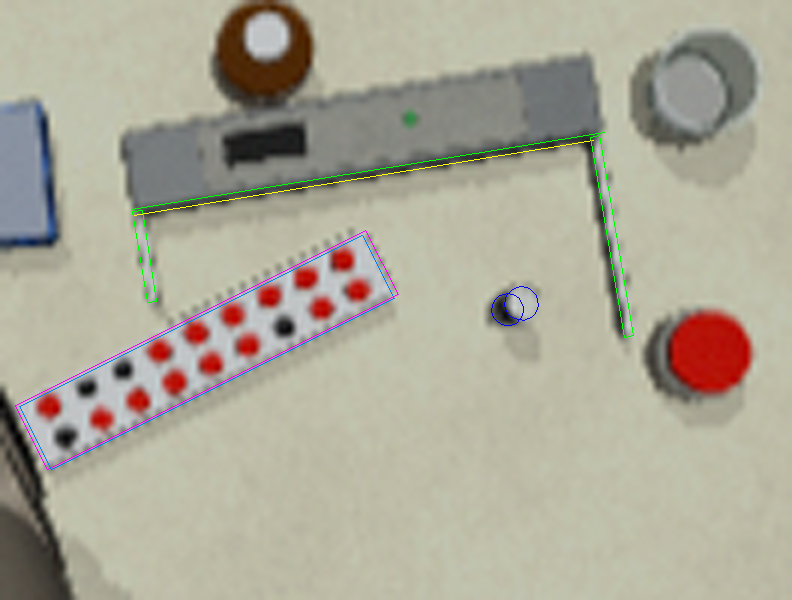

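Call:
{"op": "move_arm", "data": {"increments": [[[0,0,0.12],[-0.006,-0.004,0],14],[[0,0,0.15],[-0.006,-0.004,0.04],14],[[0,0,0.15],[-0.006,-0.004,0.08],14],[[0,0,0.15],[-0.006,-0.004,0.115],14],[[0,0,0.15],[-0.006,-0.004,0.126],14]]}}

```text
clock: 5.18
tcp_pos: [0.4858, 0.1645, 0.0088]
tcp_rot: [0.004, 0.855, -0.518, -0.002]
wrist_force: [-1.1, 0.4, 0.1]
grip_width: 0.0121
```

Run:
```python
from h import *
overlay("top",BAY,(.560,.024,.468),POST,"pics/ov8.png",(200,340,150,250),5.6)
inc(.5025,.1408,.012,.468-np.pi/2)
# after 119 mm slide
p=toworld((.6125,-.083,.466),[(0,.131,0)])[0]; print(p); inc(p[0],p[1],.012,.466-np.pi/2)
```

```text
t 5.23 tcp [0.4859 0.1639 0.0088] yaw -1.0908 F [-0.8  0.3 -1.5] w 0.011958649569549196
turn [0.0096 0.0008 0.012 ] shift [ 0.0281 -0.0041 -0.0032]
[0.55363955 0.03403182 0.        ]
t 5.23 tcp [0.4859 0.1639 0.0088] yaw -1.0908 F [-0.8  0.3 -1.5] w 0.011958649569549196
turn [0.0096 0.0008 0.014 ] shift [ 1.465e-01 -1.000e-04 -3.300e-03]
```

View pics/ov8.png

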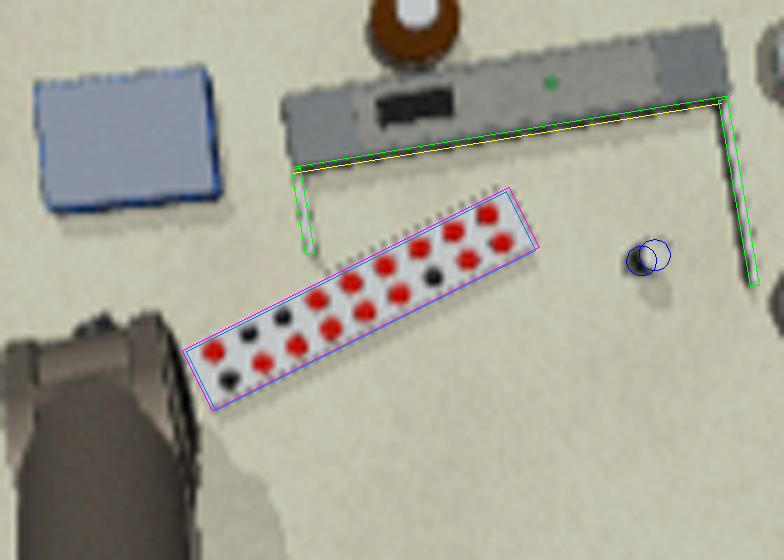

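Call:
{"op": "move_arm", "data": {"increments": [[[0,0,0.013],[0.008,-0.003,-0.003],14],[[0,0,0.013],[0.018,-0.003,-0.003],14],[[0,0,0.013],[0.026,-0.003,-0.003],14],[[0,0,0.013],[0.035,-0.003,-0.003],14],[[0,0,0.013],[0.044,-0.003,-0.003],14]]}}

```text
clock: 5.65
tcp_pos: [0.5134, 0.126, 0.0175]
tcp_rot: [-0.001, 0.85, -0.526, -0.0]
wrist_force: [-1.5, 3.7, 3.0]
grip_width: 0.0119
```

Run:
```python
from h import *
overlay("top",BAY,None,POST,"pics/ov9.png")
inc(.5536,.0340,.012,.466-np.pi/2)
```

```text
t 5.7 tcp [0.5141 0.1236 0.0173] yaw -1.1101 F [ 1.6 -0.3  2.4] w 0.012064618930352732
turn [-0.0006 -0.0009 -0.0053] shift [0.0979 0.0045 0.0053]
```

View pics/ov9.png

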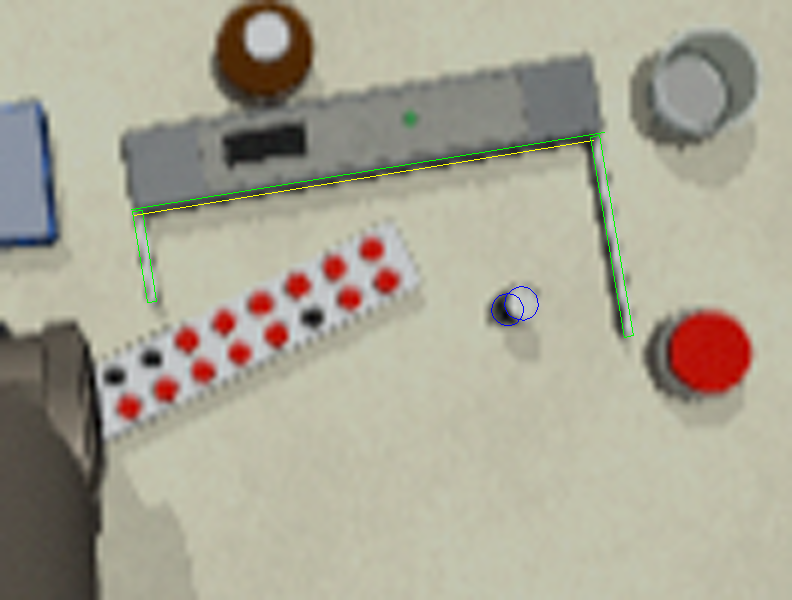

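Call:
{"op": "move_arm", "data": {"increments": [[[0,0,0],[0.009,0,0.003],14],[[0,0,0],[0.018,0.001,0.004],14],[[0,0,0],[0.027,0.001,0.004],14],[[0,0,0],[0.036,0.002,0.004],14],[[0,0,0],[0.045,0.002,0.004],14]]}}

```text
clock: 6.12
tcp_pos: [0.5301, 0.0839, 0.0117]
tcp_rot: [0.001, 0.85, -0.526, -0.001]
wrist_force: [-0.0, 2.1, 1.7]
grip_width: 0.012
```

Run:
```python
from h import *
overlay("top",BAY,None,POST,"pics/ov10.png")
inc(.5536,.0340,.012,.466-np.pi/2)
```

```text
t 6.17 tcp [0.5312 0.0815 0.0118] yaw -1.1102 F [ 0.6 -1.  -0.2] w 0.011672683515659383
turn [ 0.0025 -0.0019 -0.0054] shift [ 0.0525  0.0011 -0.0001]
```

View pics/ov10.png

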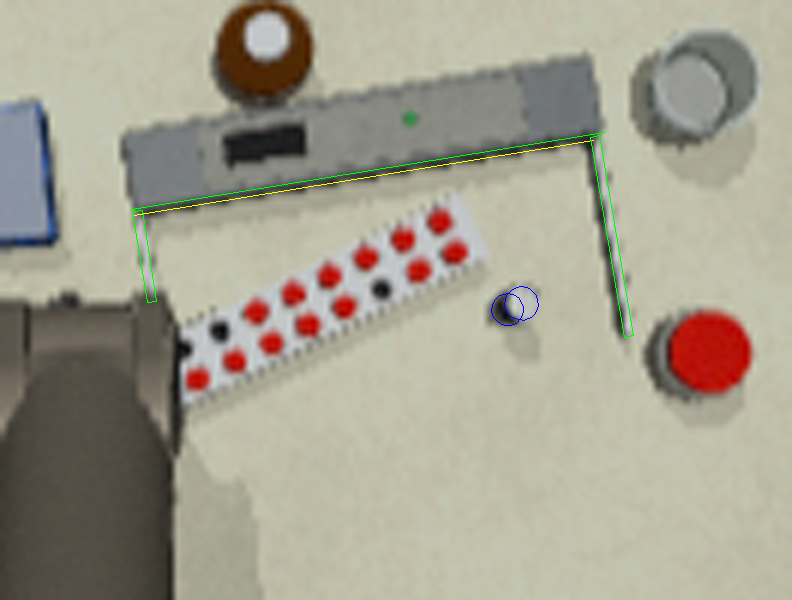

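Call:
{"op": "move_arm", "data": {"increments": [[[0,0,0],[0.009,0,0],14],[[0,0,0],[0.018,0.001,0],14],[[0,0,0],[0.026,0.001,0],14],[[0,0,0],[0.034,0.001,0],14],[[0,0,0],[0.04,0.001,0],14]]}}

```text
clock: 6.58
tcp_pos: [0.5475, 0.0473, 0.0117]
tcp_rot: [0.001, 0.85, -0.526, -0.0]
wrist_force: [-0.4, 1.1, -0.3]
grip_width: 0.012
```

Run:
```python
from h import *
overlay("top",BAY,None,POST,"pics/ov11.png")
inc(.5536,.0340,.012,.466-np.pi/2)
```

```text
t 6.63 tcp [0.5481 0.0462 0.0119] yaw -1.1097 F [ 0.6 -0.8  0.4] w 0.011815704925208666
turn [ 0.0022 -0.0016 -0.0049] shift [ 0.0133  0.0005 -0.0001]
```

View pics/ov11.png

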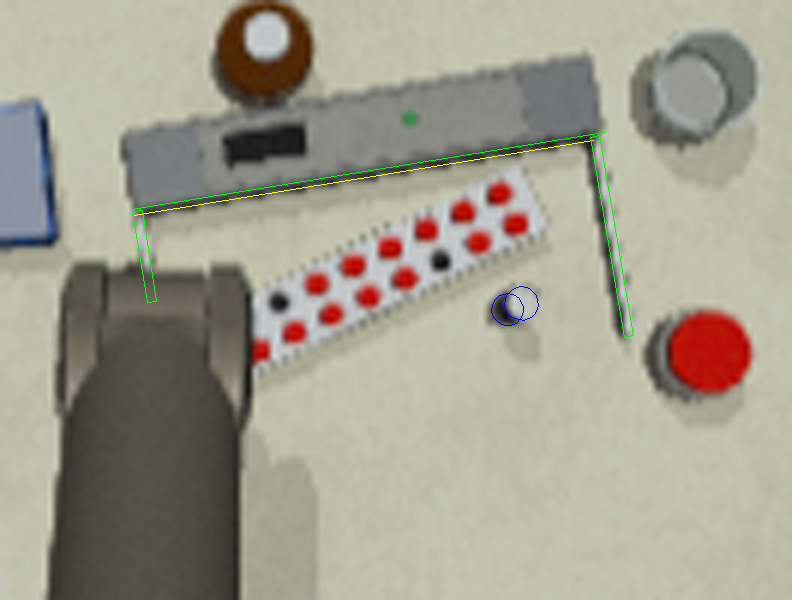

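Call:
{"op": "move_arm", "data": {"increments": [[[0,0,0],[0.007,0,0],14],[[0,0,0],[0.014,0,0],14],[[0,0,0],[0.015,0,0],14],[[0,0,0],[0.0,0,0],14],[[0,0,0],[-0.02,0,0],14]]}}

```text
clock: 7.05
tcp_pos: [0.5393, 0.0644, 0.0121]
tcp_rot: [0.001, 0.849, -0.528, 0.001]
wrist_force: [0.1, 0.4, 0.7]
grip_width: 0.0119
```

Run:
```python
from h import *
overlay("top",BAY,None,POST,"pics/ov12.png")
inc(.5536,.0340,.15,.466-np.pi/2)
```

```text
t 7.1 tcp [0.5365 0.0705 0.0115] yaw -1.1052 F [-2.9  4.6 -0.7] w 0.012011076091305998
turn [ 0.0028  0.0022 -0.0004] shift [ 0.0399  0.0015 -0.1386]
```

View pics/ov12.png

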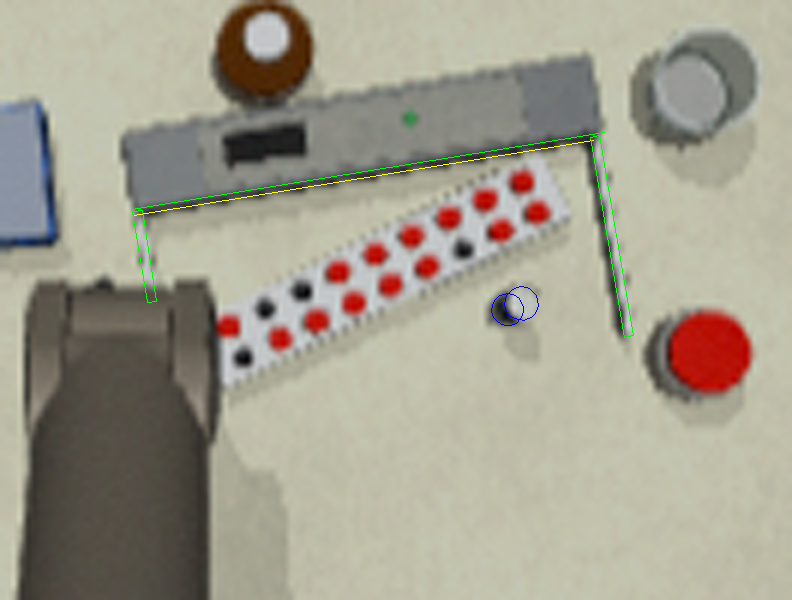

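Call:
{"op": "move_arm", "data": {"increments": [[[0,0,0],[-0.005,0,-0.03],14],[[0,0,0],[-0.005,0,-0.07],20],[[0,0,0],[-0.005,0,-0.11],30],[[0,0,-0.12],[-0.005,0,-0.138],40],[[0,0,-0.24],[-0.005,0.03,-0.138],40]]}}

```text
clock: 7.52
tcp_pos: [0.5177, 0.0609, 0.1565]
tcp_rot: [-0.004, 0.909, -0.416, 0.006]
wrist_force: [2.5, 0.6, 0.7]
grip_width: 0.034
```

Run:
```python
from h import *
r=rackfit({'nf':(545,152),'nb':(573,215),'pf':(210,300+8),'pb':(228,385)})
r=(.613,-.085,.466)
overlay("top",BAY,r,POST,"pics/ov13.png")
p=toworld(r,[(-.058,.045,0)])[0];print(p,rel(r,BAY))
inc(p[0],p[1],.13,.466)
```

```text
rack world [ 0.6125 -0.0876  0.4476] bay [-0.0367 -0.0043  0.2816] res [ 0.0019 -0.0032  0.0009 -0.0052 -0.0051  0.0081  0.0023  0.0002]
[ 0.54096515 -0.07085858  0.        ] [-0.03579121 -0.0018108   0.3       ]
t 7.57 tcp [0.5075 0.0555 0.1526] yaw -0.8554 F [-8.  -3.4 -2.7] w 0.03428070906995897
turn [ 9.0000e-04 -1.1000e-03 -1.3214e+00] shift [0.1173 0.0576 0.0227]
```

View pics/ov13.png

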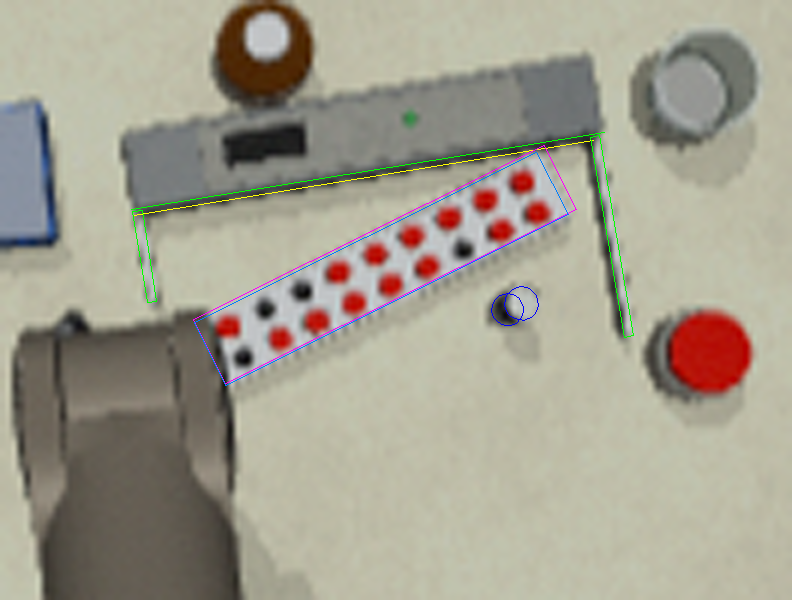

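Call:
{"op": "move_arm", "data": {"increments": [[[0,0,-1.32],[0.03,0.015,0],40],[[0,0,-1.32],[0.06,0.03,0],40],[[0,0,-1.32],[0.09,0.045,0],40],[[0,0,-1.32],[0.117,0.058,0.01],40],[[0,0,-1.32],[0.117,0.058,0.02],40]]}}

```text
clock: 7.98
tcp_pos: [0.5419, -0.0769, 0.1304]
tcp_rot: [0.002, 0.992, -0.124, 0.001]
wrist_force: [-0.0, -0.2, -0.3]
grip_width: 0.0342
```

Run:
```python
from h import *
inc(.540,-.071,.13,.466)
```

```text
t 7.98 tcp [ 0.5419 -0.0769  0.1304] yaw -0.2488 F [-0.  -0.2 -0.3] w 0.034231408328251486
turn [ 5.300e-03 -1.000e-04 -7.148e-01] shift [-0.0033 -0.0052  0.0003]
```

Call:
{"op": "move_arm", "data": {"increments": [[[0,0,-0.715],[-0.003,-0.005,0],40],[[0,0,-0.715],[-0.003,-0.005,0],40],[[0,0,-0.715],[-0.003,-0.005,0],40],[[0,0,-0.715],[-0.003,-0.005,0],40],[[0,0,-0.715],[-0.003,-0.005,0],40]]}}

```text
clock: 8.4
tcp_pos: [0.5387, -0.0638, 0.1295]
tcp_rot: [0.0, 0.982, 0.191, -0.002]
wrist_force: [0.9, -0.2, 0.6]
grip_width: 0.034
```

Run:
```python
from h import *
inc(.540,-.071,.012,.466)
```

```text
t 8.4 tcp [ 0.5387 -0.0638  0.1295] yaw 0.3845 F [ 0.9 -0.2  0.6] w 0.03399207391653889
turn [ 0.0002  0.0032 -0.0815] shift [-0.0011  0.0071  0.1175]
```

Call:
{"op": "move_arm", "data": {"increments": [[[0,0,-0.08],[-0.001,0.004,0.02],40],[[0,0,-0.08],[-0.001,0.004,0.055],40],[[0,0,-0.08],[-0.001,0.004,0.09],40],[[0,0,-0.08],[-0.001,0.004,0.112],40],[[0,0,-0.08],[-0.001,0.004,0.116],40]]}}

```text
clock: 8.82
tcp_pos: [0.536, -0.0678, 0.01]
tcp_rot: [-0.0, 0.974, 0.227, -0.005]
wrist_force: [-1.2, 0.0, 0.2]
grip_width: 0.0342
```

Run:
```python
from h import *
overlay("top",BAY,(.6115,-.083,.462),POST,"pics/ov14.png")
p=toworld(BAY,[(-.033,.045,0)])[0]; print(p)
inc(p[0],p[1],.012,.166)
```

```text
[ 0.60801789 -0.03837146  0.        ]
t 8.87 tcp [ 0.537  -0.0678  0.0113] yaw 0.4587 F [-0.3 -0.7  0.4] w 0.03424945476015825
turn [-0.0012  0.0078  0.2927] shift [ 0.0767  0.0051 -0.0013]
```

View pics/ov14.png

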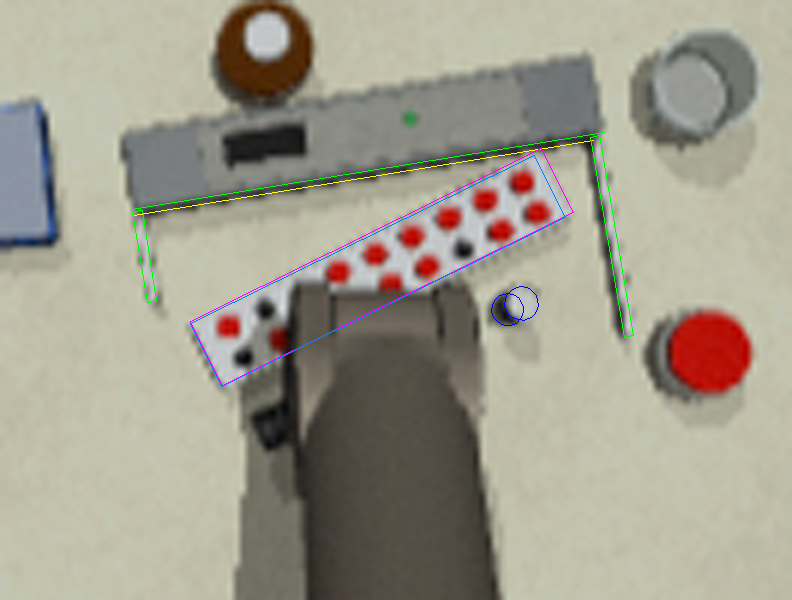

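Call:
{"op": "move_arm", "data": {"increments": [[[0,0,0],[0.01,0,0],40],[[0,0,0],[0.019,0,0],40],[[0,0,0.02],[0.026,0,0],40],[[0,0,0.055],[0.033,0,0],40],[[0,0,0.09],[0.04,0.001,0],40]]}}

```text
clock: 9.28
tcp_pos: [0.5769, -0.0497, 0.0153]
tcp_rot: [0.0, 0.983, 0.183, -0.001]
wrist_force: [-3.1, 0.6, 1.2]
grip_width: 0.0341
```

Run:
```python
from h import *
overlay("top",BAY,None,POST,"pics/ov15.png")
p=toworld(BAY,[(-.033,.045,0)])[0]
inc(p[0],p[1],.012,.166)
```

```text
t 9.33 tcp [ 0.5786 -0.0489  0.0154] yaw 0.3662 F [ 1.5 -0.   1.2] w 0.03406761545430044
turn [ 0.0005 -0.001   0.2002] shift [0.0312 0.0007 0.0035]
```

View pics/ov15.png

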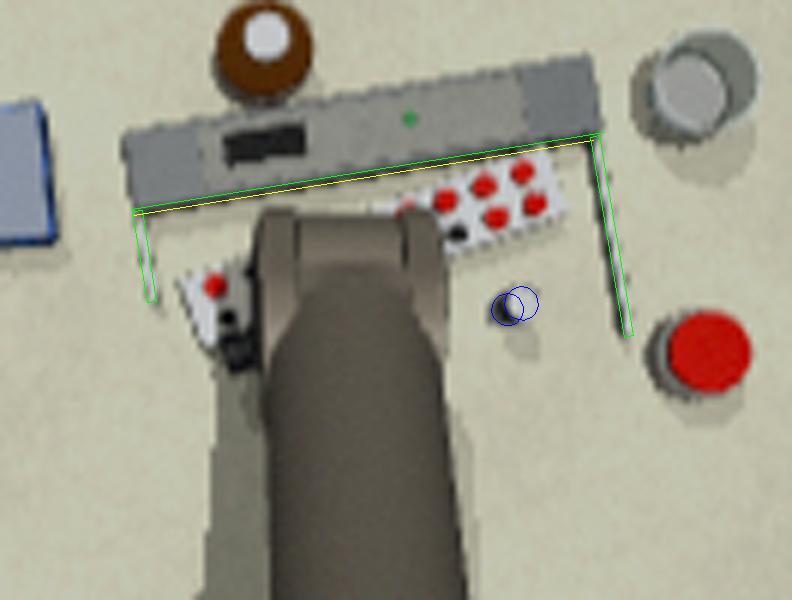

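Call:
{"op": "move_arm", "data": {"increments": [[[0,0,0.04],[0.006,0,0.002],40],[[0,0,0.08],[0.012,0,0.003],40],[[0,0,0.12],[0.018,0,0.003],40],[[0,0,0.16],[0.023,0,0.003],40],[[0,0,0.185],[0.026,0,0.003],40]]}}

```text
clock: 9.75
tcp_pos: [0.6015, -0.0404, 0.0119]
tcp_rot: [0.0, 0.996, 0.092, -0.0]
wrist_force: [-2.7, 0.0, 2.2]
grip_width: 0.0344
```

Run:
```python
from h import *
overlay("top",BAY,None,POST,"pics/ov16.png")
p=toworld(BAY,[(-.033,.045,0)])[0]
inc(p[0],p[1],.012,.166)
```

```text
t 9.8 tcp [ 0.6018 -0.0402  0.0118] yaw 0.1828 F [0.1 0.  0.4] w 0.033809643258022236
turn [ 0.0007 -0.0002  0.0168] shift [ 0.0065 -0.0007 -0.0002]
```

View pics/ov16.png

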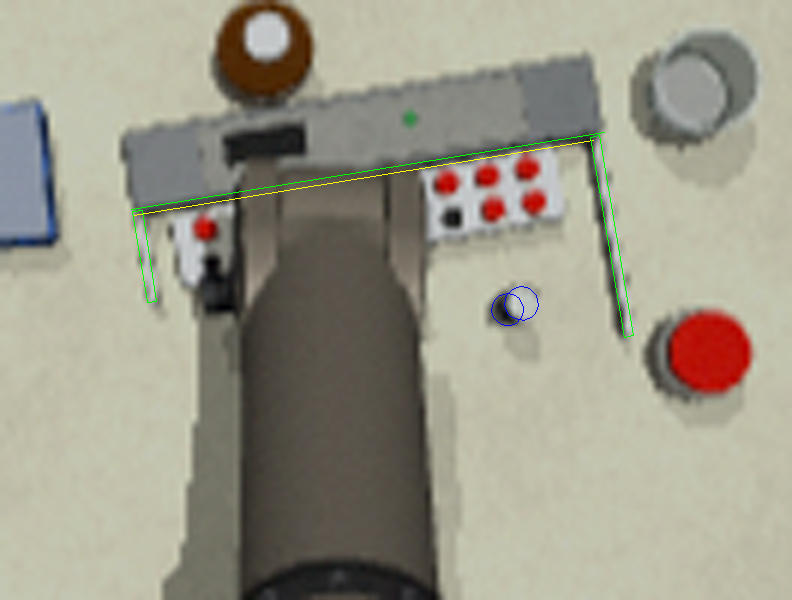

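Call:
{"op": "move_arm", "data": {"increments": [[[0,0,0.008],[0.0015,0,0],40],[[0,0,0.016],[0.003,0,0],40],[[0,0,0.017],[0.0045,0,0],40],[[0,0,0.017],[0.006,0,0],40]]}}

```text
clock: 10.13
tcp_pos: [0.6056, -0.0402, 0.0109]
tcp_rot: [0.0, 0.996, 0.084, -0.001]
wrist_force: [-3.1, 0.1, 2.6]
grip_width: 0.0342
```

Run:
```python
from h import *
overlay("top",BAY,None,POST,"pics/ov17.png")
overlay("scene",None,None,None,"pics/s17.png",(150,290,150,260),5.4)
p=toworld(BAY,[(-.033,.045,0)])[0]
inc(p[0],p[1],.012,.166)
```

```text
t 10.23 tcp [ 0.6057 -0.0403  0.0108] yaw 0.1674 F [-2.7  0.3  1.7] w 0.03415971578949776
turn [0.0007 0.0028 0.0014] shift [ 0.0026 -0.0015 -0.0012]
```

View pics/ov17.png

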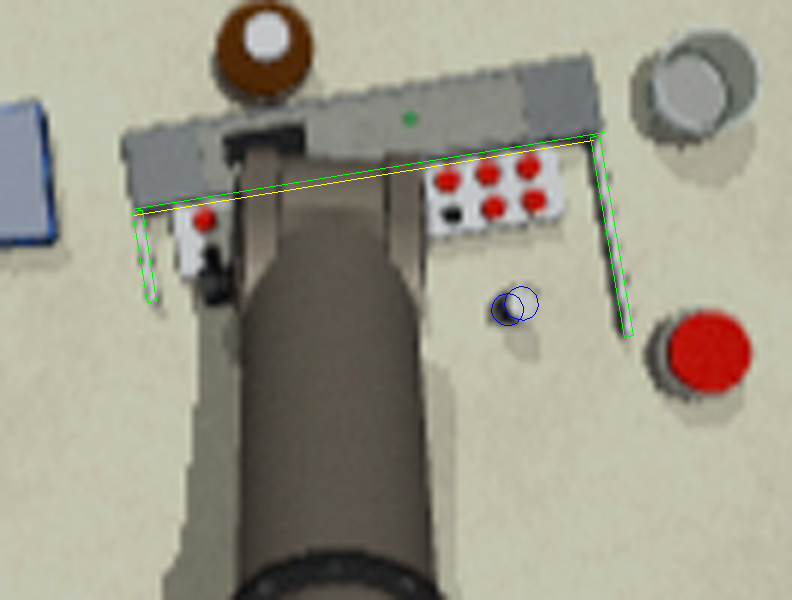

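View pics/s17.png

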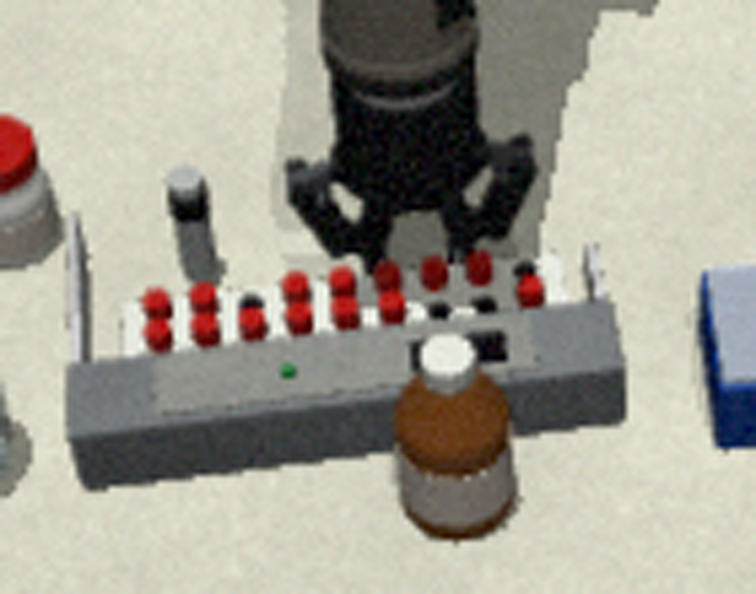

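Call:
{"op": "move_arm", "data": {"increments": [[[0,0,0],[0.001,0,0],40],[[0,0,0],[0.002,0,0],40],[[0,0,0],[0.003,0,0],40]]}}

```text
clock: 10.48
tcp_pos: [0.6058, -0.0404, 0.0104]
tcp_rot: [0.0, 0.997, 0.083, -0.004]
wrist_force: [-12.3, -2.1, 10.9]
grip_width: 0.034
```

Run:
```python
from h import *
overlay("top",BAY,None,POST,"pics/ov18.png")
p=toworld(BAY,[(-.033,.045,0)])[0]
inc(p[0],p[1],.012,.166)
```

```text
t 10.53 tcp [ 0.6058 -0.0404  0.0103] yaw 0.1672 F [-9.8 -1.1  8.2] w 0.03410868271835637
turn [0.0002 0.0084 0.0012] shift [ 0.0025 -0.0016 -0.0017]
```

Call:
{"op": "move_arm", "data": {"increments": [[[0,0,0],[-0.008,0,0],40],[[0,0,0],[-0.02,0,0],40],[[0,0,0],[-0.02,0,-0.03],40],[[0,0,0],[-0.02,0,-0.07],40],[[0,0,0],[-0.04,0,-0.11],40]]}}

```text
clock: 10.95
tcp_pos: [0.5739, -0.0451, 0.1196]
tcp_rot: [0.0, 0.996, 0.084, 0.001]
wrist_force: [0.9, 0.5, 1.3]
grip_width: 0.0343
```

Call:
{"op": "move_arm", "data": {"increments": [[[0,0,0],[-0.04,0,-0.03],40],[[0,0,0],[-0.07,0,-0.05],40],[[0,0,0],[-0.1,0,-0.06],40],[[0,0,0],[-0.1,0,-0.06],40]]}}

```text
clock: 11.28
tcp_pos: [0.4686, -0.0645, 0.1806]
tcp_rot: [0.001, 0.997, 0.082, -0.0]
wrist_force: [-1.7, 0.1, -0.5]
grip_width: 0.0341
```

Run:
```python
from h import *
overlay("top",None,None,None,"pics/ov19.png",(245,345,155,215),8)
overlay("scene",None,None,None,"pics/s19.png",(150,290,150,250),5.6)
inc(.5,0,.1,.166)
```

```text
t 11.38 tcp [ 0.4728 -0.0629  0.1794] yaw 0.1664 F [-0.   0.4  0.8] w 0.03387556830966005
turn [ 0.001  -0.0015  0.0004] shift [ 0.0371 -0.0576  0.0794]
```

View pics/ov19.png

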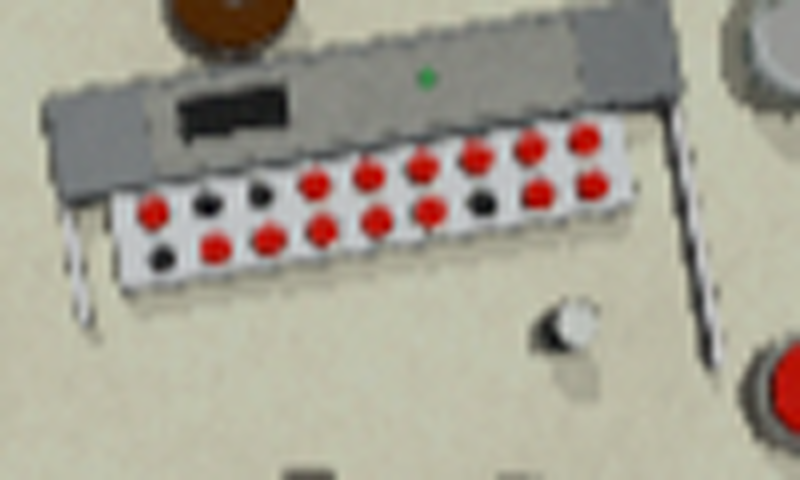

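View pics/s19.png

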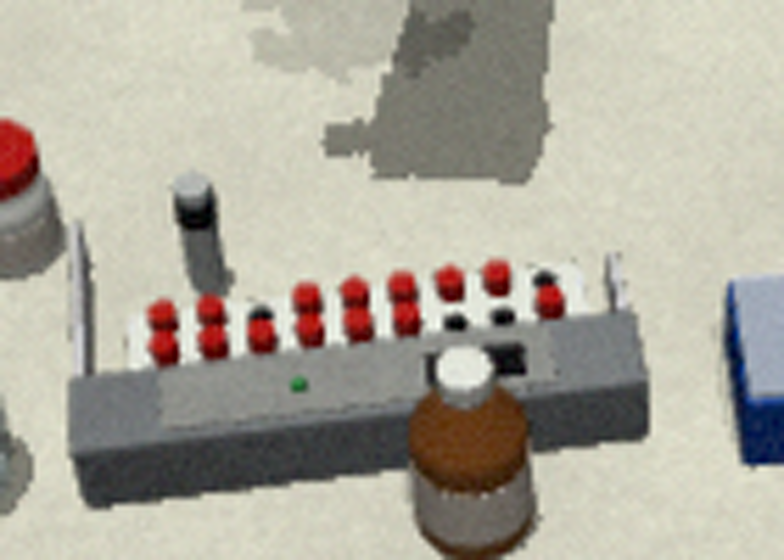

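Run:
```python
from h import *
r=rackfit({'nb':(632,206),'pb':(124,291)},crop=(245,155),s=8)
r2=np.array([.6485,-.078,.166])
overlay("top",BAY,r,POST,"pics/ov20.png",(245,345,155,215),8)
```

```text
rack world [ 0.6456 -0.0742  0.1708] bay [-0.0018  0.0034  0.0048] res [ 0.0003 -0.0016 -0.0003  0.0016]
```

View pics/ov20.png

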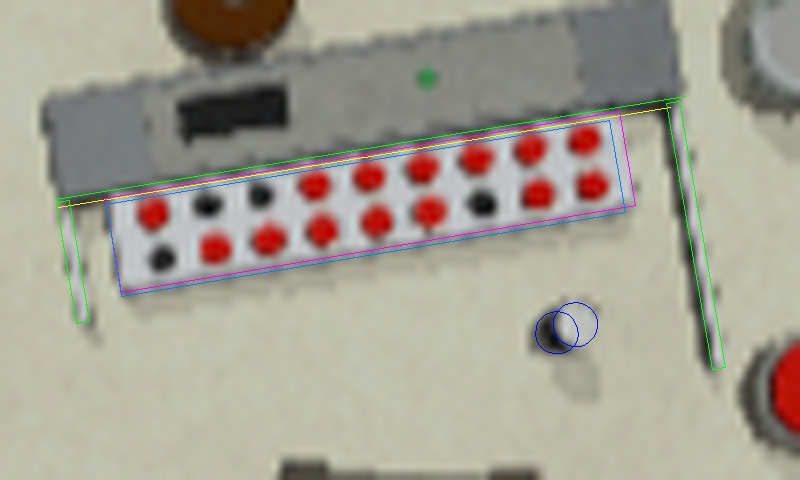

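Run:
```python
from h import *
s=bot.read_state(); print(s["clock"],np.round(s["joint_vel"],3),np.round(s["wrist_force"],1))
print(bot.sign_off())
```

```text
11.4333 [-0.006  0.037 -0.009 -0.019 -0.     0.005 -0.002] [-0.7  0.1 -0.5]
the job is handed in; nothing more can be done
None
```

The rack is in the bay and looks flush against the back wall, between the end walls. I handed the job in at 11.4 s of the 72 s allowed.

I pushed the rack's front side with open fingertips to turn it to about 0.3 rad. I then pushed its +y end so the other end slid behind the post, and swung it onto the back wall. At the wall the wrist force rose to about 12 N and the tool stopped moving. I then backed the hand off and up, to about 0.18 m above the bench.

- **Rack position:** the last overhead picture puts the rack at bay x ≈ -2 mm and y ≈ +3 mm, with an angle error of about 0.005 rad. That angle came from two corners; a by-eye slope comparison in the same picture gave about 0.01 rad. The limits are 6 mm, 26 mm and 0.04 rad.
- **Small disagreement:** the tool stopped about 2.5 mm short of where my estimate put the wall. That is close to the camera's 2 mm accuracy, and no gap shows in the picture.
- **Other things on the bench:** the jar, tip box, beaker and bottle showed no visible movement in the later pictures. I did not re-check the label roll and timer, though the arm did not work near them after its first pass overhead.
- **Slant behind the post:** I estimated bay x ≈ -36 mm, y ≈ -2 mm and 0.3 rad at that stage, well inside the required range.

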